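Mesh a replacement drive gear in an oil pump and hold it home

ROBOT

A 7-joint arm with a two-finger parallel gripper is mounted at the origin on the work surface. World frame = base frame: x ahead of the robot, y to its left, z up, the work surface at z = 0. Lengths are in m, angles in rad, forces in N, time in s.
With the tool pointing down it reaches from about 0.425 to 0.875 m from the base axis. Payload 4.7 kg.
Tool frame: the origin (TCP) lies between the finger pads; the fingertips stand 11 mm ahead of it and the grasp point (between the pads) lies 8 mm behind it; z points along the fingers, y is the direction in which the jaws open and shut (so a half turn about z gives the same grasp; the last joint's range is limited). The gripper opens to 87 mm and grips with 3 to 60 N. Pads are 19 mm wide; open, the fingers measure 117 mm over their backs; the gripper's body (75 mm by 190 mm) begins 51 mm behind the grasp point.
Start: joints at [-1.203, 0.321, -0.07, 1.45, 0.023, 1.371, -0.057], TCP at [0.225, 0.61, 0.234] pointing down, gripper open.
Joint ranges: [-2.86, 2.86], [-0.3, 2.09], [-1.38, 1.24], [0.06, 2.45], [-1.56, 4.7], [0.09, 2.05], [-2.69, 2.69]. Speed limits (rad/s): [2.57, 2.57, 3.14, 3.14, 3.14, 3.14, 3.14].

INTERFACE

Orientations are given as a rotation vector (axis times angle).
In Python, from bench import ctrl gives the robot as it stands.
- The arm moves only by the tool servo_tool, never from a script. Its argument "series" is a list of rows, each an object with "travel": the shift along the tool's x, y, z in m, a list of three; "angular": the turn, a rotation vector about the tool's x, y, z in rad, a list of three. A call has 1 to 5 rows; each row shifts and turns the commanded pose from where the row before left it, along the tool's axes as they then stand; what a row does not reach is not made up. A row lasts 1/10 s, in which the tool goes at most 50 mm and 8.59 degrees, less where a joint would pass 70% of its speed; a pose out of reach is approached as far as the arm can. A call with a gripper value outside its range is refused whole. "claw" is the finger opening in m, from 0 to 0.087, set as the call begins (left out, the last holds). The fingers move at their own pace and stop on an object; "squeeze" is the grip in N (left out, the last holds). Time passes only in rows, so rows that do not move let the fingers close. It gives the time, the measured TCP pose, the force and the opening at its end, in the units of the state.
- ctrl.get_state(): the state, without advancing time (a new reading comes with each control period).
- ctrl.get_image(name): name is "side" or "top"; returns the picture (384x512x3 uint8, red, green, blue); there is no depth.
- ctrl.calibration(name): a dict with "fx", "fy", "cx", "cy" (pixels), "distortion" ([k1, k2, p1, p2, k3] as OpenCV has them; the pictures are not rectified), "rvec" (rotation vector, rad) and "tvec" (3), from world to camera coordinates, as OpenCV has them. Camera axes: x right, y down, z forward; pixel columns grow to the right and rows downward; lengths in m; the calibration is good to about 2 mm. A picture is of the moment at which its call begins. calibration takes no time and is no camera call.
- ctrl.close_job(): hands the job in, once; it reports no verdict.
The state is a dict: "time": time; "joint_positions": joint angles; "qd": joint speeds; "joint_torque": joint torques, N m; "position": TCP position; "tool_rot": TCP orientation; "ft_force": force on the tool from outside, world axes, zero at the start; "torque": the same for the moment, N m; "grip_width": opening from 0.0 (shut) to 1.0 (fully open).
Only numpy, scipy, OpenCV 4.12 (cv2) and the standard library are available. Lean on these libraries where they do the work, as an engineer would, in place of code of your own. Each camera call takes 0.05 s, during which the arm holds its last target.

TASK

Pull the yellow dust slide of the aluminium pump fully out by its black knob until it clicks, so that the socket is uncovered. Then lift the steel gear with the yellow hexagonal hub out of its stand, put its splined stem into the socket, turn it until the splines mesh, and push it straight down against the ejector spring until its collar is fully home on the socket. Finish while still holding the gear pressed home (it springs up if let go), and leave everything else on the table where it is.

Things in the scene. Friction and masses are not known exactly. Their poses are not given: they have to be found in the camera images.
- slide_knob (a point): middle of the slide's black round knob, 84 mm above the table, free air below. Its axis is level: grip part 24 mm across, 22 mm long along the pull, then a 30 mm end flange. The point's x axis points level from knob to socket, so pull along its -x. With the slide shut the pump's wall is 31 mm away
- slide (a joint): dust slide: 0 shut (its 4 mm plate covers the socket), 0.042 m fully out against its stop; over the last half of the way a sprung ball resists with up to about 8 N, then clicks behind a bump near 0.038 m; it stays where it is left
- socket (a point): centre of the socket's mouth, level with the pump's top, 70 mm above the table; z up. Bore 22.4 mm across between six inward teeth, whose tops are level with the mouth; six slots about 7 mm wide, 32.4 mm across: one along the point's x axis, the others every 60 degrees. Its angle in the pump varies; it does not turn under light rubbing
- ejector: black sprung disc 18 mm across inside the socket, origin on its top, 18 mm below the mouth at rest; it pushes up with 4 N at first and 12 N when the gear is home (12 mm down), more than the gear weighs
- pump: aluminium pump 120 x 110 mm, 70 mm tall, fixed to the table, turned up to 0.5 rad; two 6 mm guide rails on top beside the slide and a small bridge 16 mm high over it near the knob; origin on the table under the socket's centre, x axis away from the knob
- gear_center (a point): centre of the steel gear, on its axis, half-way up, z up. Stem end 45 mm below it; collar underside, which seats on the socket's mouth, 15 mm below (so it is 15 mm above socket when home); toothed disc 60 mm across from 5 mm below to 9 mm above; yellow hex hub, 28 mm across flats, from 9 to 45 mm above
- gear: the same gear, 0.22 to 0.36 kg; origin at the collar's underside. Stem: 20 mm core, six splines 4.5 mm wide, 30 mm across, starting 6 mm above the stem's end; below them a tapered pilot enters the bore at any angle. One spline along its x axis, others every 60 degrees; the hub's flats face the same ways (fingers closing along x grip flats). Meshes within 6 degrees
- stand_a: blue stand that holds the steel gear at the start, fixed: 75 mm square, 45 mm tall, smooth 34 mm round hole, the collar resting on its top, the gear turned to any angle; origin under its centre
- white_gear: white plastic gear with a round GREEN hub and a plain smooth stem; same outer sizes as the steel gear; not wanted; origin on its axis 45 mm above the surface
- bearing: steel ball-bearing ring lying flat, 52 mm across, 15 mm tall; origin under its centre
- wrench: steel wrench lying flat at the back; origin at its middle
- oil_red: red oil bottle, 80 mm across, 190 mm tall; origin under its centre
- oil_grey: grey oil bottle, 80 mm across, 190 mm tall; origin under its centre
- filter: blue can (oil filter), 76 mm across, 85 mm tall; origin under its centre
- carton: small cardboard box 120 x 90 x 70 mm at the back; origin under its centre
- spark_plug: white spark plug standing up, 20 mm across, 60 mm tall; origin under its centre
There are look-alikes about, which are no part of the job. Leave any red look-alike of the gear alone.

How it is judged:
By the outcome, as a careful person would: the job done as asked, in the order asked, and still so for the second after the job is handed in, while the arm keeps its last pose, push and grip.
It also fails if it takes over 56 s, if anything falls off the work surface, if the arm or the gripper's body presses on something with over 40 N, if the wrist force passes 120 N, or if a joint passes its speed limit or range.

## Working session

There is one attempt and no reset: what is moved stays moved. The work goes in short steps, Python scripts to look and compute and a tool call to move; the robot and the scene stay as the last step left them, time stands still between calls to the robot, and variables do not carry over. Pictures are saved under pics/ and viewed, and the job is handed in when it is done.

Besides the shell and the picture viewer there is one more tool, called as name(argument=value, ...), one argument or row to a line, values as JSON. servo_tool: Moves the arm, as the interface text tells. Its arguments: {"type":"object","properties":{"series":{"type":"array","items":{"type":"object","properties":{"travel":{"type":"array","items":{"type":"number"}},"angular":{"type":"array","items":{"type":"number"}}}}},"claw":{"type":"number"},"squeeze":{"type":"number"}},"required":["series"]}

```bash
ls; mkdir -p pics; python3 - <<'E'
from bench import ctrl
import cv2
s=ctrl.get_state();print({k:s[k] for k in('time','position','tool_rot','ft_force','grip_width')})
for n in('side','top'):
    print(n,ctrl.calibration(n))
    im=ctrl.get_image(n);cv2.imwrite(f'pics/{n}0.png',im[:,:,::-1])
E
```

```text
pics
{'time': 0.0, 'position': array([0.22503185, 0.60922712, 0.2324525 ]), 'tool_rot': array([-5.52728046e-01, -3.09233656e+00,  3.00926250e-03]), 'ft_force': array([-0.24532207,  0.56156269, -0.00540136]), 'grip_width': 1.004186235455801}
side {'fx': 457.0770103520774, 'fy': 457.0770103520774, 'cx': 252.1886284985172, 'cy': 193.66793500850477, 'distortion': array([-0.11069252,  0.        ,  0.        ,  0.        ,  0.        ]), 'rvec': array([ 2.28580955, -0.45972737,  0.20319642]), 'tvec': array([-0.54011529,  0.24427336,  1.17094075])}
top {'fx': 500.1508639728656, 'fy': 500.1508639728656, 'cx': 251.09323842643573, 'cy': 193.51857901103313, 'distortion': array([0.01227405, 0.        , 0.        , 0.        , 0.        ]), 'rvec': array([ 2.15901294, -2.11563657,  0.20131793]), 'tvec': array([-0.01482623,  0.57934661,  1.65591536])}
```

View pics/side0.png

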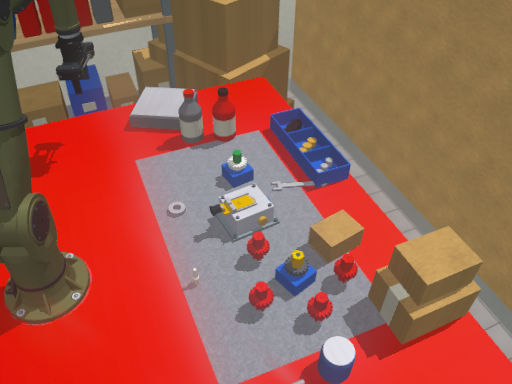

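View pics/top0.png

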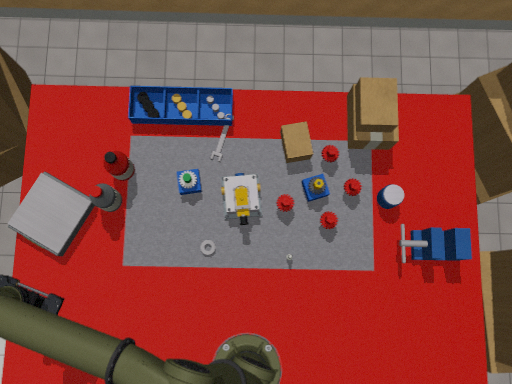

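The side view shows the pump at about (245,208), the steel gear with its yellow hub at (297,262), and red look-alikes around it. In the top view the pump is at (241,197) with its knob at (243,220), and the gear is at (318,184). I'll enlarge these areas.

```bash
python3 - <<'E'
import cv2
t=cv2.imread('pics/top0.png');s=cv2.imread('pics/side0.png')
def c(im,x,y,w,h,k,n): cv2.imwrite(n,cv2.resize(im[y:y+h,x:x+w],None,fx=k,fy=k,interpolation=cv2.INTER_CUBIC))
c(t,215,165,60,65,9,'pics/c_tp.png')
c(t,270,140,100,95,6,'pics/c_tg.png')
c(s,200,170,90,75,8,'pics/c_sp.png')
c(s,240,220,130,105,6,'pics/c_sg.png')
E
```

```text
(no output)
```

View pics/c_tp.png

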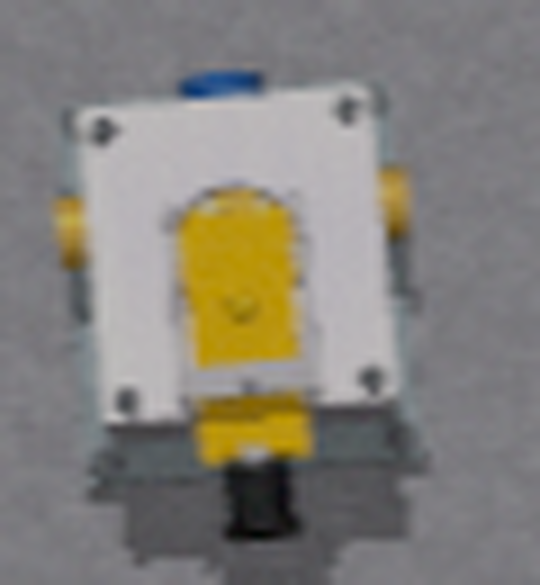

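View pics/c_tg.png

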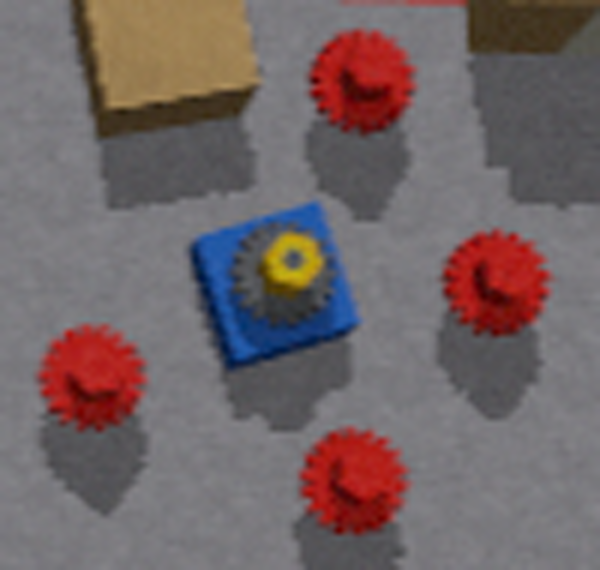

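View pics/c_sp.png

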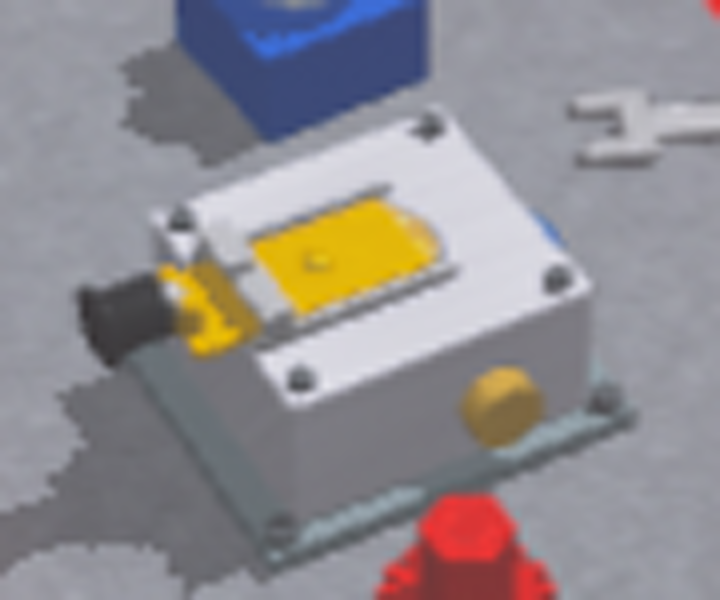

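View pics/c_sg.png

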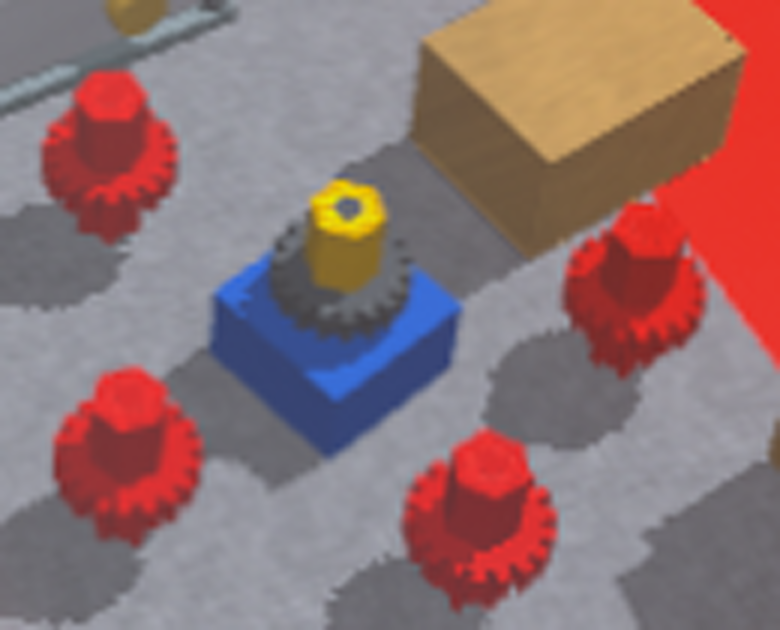

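```bash
cat > lib.py <<'E'
import numpy as np, cv2
from scipy.spatial.transform import Rotation as R
from bench import ctrl
C={n:ctrl.calibration(n) for n in('side','top')}
def KM(n):
    c=C[n];return np.array([[c['fx'],0,c['cx']],[0,c['fy'],c['cy']],[0,0,1.]]),np.array(c['distortion']),np.array(c['rvec']),np.array(c['tvec'])
def proj(n,P):
    K,d,r,t=KM(n);return cv2.projectPoints(np.array(P,float).reshape(-1,1,3),r,t,K,d)[0].reshape(-1,2)
def ray(n,uv):
    K,d,r,t=KM(n);p=cv2.undistortPoints(np.array(uv,float).reshape(-1,1,2),K,d).reshape(-1,2)
    Rm=cv2.Rodrigues(r)[0];return -Rm.T@t,(Rm.T@np.c_[p,np.ones(len(p))].T).T
def onz(n,uv,z):
    o,D=ray(n,uv);return o+D*((z-o[2])/D[:,2])[:,None]
def crop(X,x0,y0,k): X=np.array(X,float).reshape(-1,2);return (X+.5)/k-.5+[x0,y0]
def tri(uvs):
    A=np.zeros((3,3));b=np.zeros(3)
    for n,uv in uvs.items():
        o,D=ray(n,[uv]);d=D[0]/np.linalg.norm(D[0]);M=np.eye(3)-np.outer(d,d);A+=M;b+=M@o
    return np.linalg.solve(A,b)
def save(n,x,y,w,h,k,f,img=None):
    im=ctrl.get_image(n)[:,:,::-1] if img is None else img
    cv2.imwrite(f,cv2.resize(im[y:y+h,x:x+w],None,fx=k,fy=k,interpolation=cv2.INTER_CUBIC));return im
E
python3 - <<'E'
from lib import *
np.set_printoptions(precision=4,suppress=True)
P=onz('top',crop([(104,130),(347,109),(372,379),(126,402)],215,165,9),.071)
print(P,P.mean(0))
Q=onz('side',crop([(430,125),(557,279),(300,378),(180,220)],200,170,8),.071)
print(Q,Q.mean(0))
for A in(P,):
    d=(A[0]+A[1]-A[2]-A[3]);print('yaw',np.arctan2(d[1],d[0]))
d=Q[0]+Q[1]-Q[2]-Q[3];print('yaw side',np.arctan2(d[1],d[0]))
print('knob top',onz('top',crop([(262,465),(258,500),(262,530)],215,165,9),.096))
print('knob side',tri({'top':crop((262,500),215,165,9)[0],'side':crop((128,318),200,170,8)[0]}))
print('hubtop',onz('top',crop([(292,260)],270,140,6),.105),onz('side',crop([(348,209)],240,220,6),.105))
S=onz('top',crop([(193,243),(318,203),(357,325),(232,367)],270,140,6),.045);print('stand',S,S.mean(0))
red=onz('top',crop([(362,80),(497,280),(92,376),(353,480)],270,140,6),.05);print('red',red)
E
```

```text
[[ 0.6239  0.0827  0.071 ]
 [ 0.6341 -0.0085  0.071 ]
 [ 0.5315 -0.0197  0.071 ]
 [ 0.5209  0.0717  0.071 ]] [0.5776 0.0315 0.071 ]
[[ 0.6249  0.0845  0.071 ]
 [ 0.6347 -0.0081  0.071 ]
 [ 0.5327 -0.0184  0.071 ]
 [ 0.5216  0.0721  0.071 ]] [0.5785 0.0325 0.071 ]
yaw 0.10757222322813692
yaw side 0.11033223446568424
knob top [[0.4951 0.0205 0.096 ]
 [0.4822 0.0217 0.096 ]
 [0.4713 0.02   0.096 ]]
knob side [0.484  0.0202 0.0833]
hubtop [[ 0.6105 -0.2246  0.105 ]] [[ 0.6116 -0.2264  0.105 ]]
stand [[ 0.6312 -0.1767  0.045 ]
 [ 0.6563 -0.2487  0.045 ]
 [ 0.5855 -0.2706  0.045 ]
 [ 0.5596 -0.1991  0.045 ]] [ 0.6082 -0.2238  0.045 ]
red [[ 0.7285 -0.2738  0.05  ]
 [ 0.6125 -0.3502  0.05  ]
 [ 0.5519 -0.1188  0.05  ]
 [ 0.4956 -0.2668  0.05  ]]
```

servo_tool(
  series=[
    {"travel":[0,0,0],"angular":[0,0,-0.116]},
    {"travel":[0,0,0],"angular":[0,0,-0.116]},
    {"travel":[0,0,0],"angular":[0,0,-0.116]},
    {"travel":[0,0,0],"angular":[0,0,-0.115]},
  ],
)

```text
time: 0.5
position: [0.2251, 0.6094, 0.2329]
tool_rot: [0.179, -3.136, 0.002]
ft_force: [0.1, -0.3, 0.2]
grip_width: 1.0
```

```bash
cat >> lib.py <<'E'
np.set_printoptions(precision=4,suppress=True)
def to(p,yaw_y=None,axis_pos=None):
    "print tool-frame shift to put TCP at p; yaw_y: wanted world angle of tool y (mod pi)"
    s=ctrl.get_state();M=R.from_rotvec(s['tool_rot']).as_matrix()
    print('t',s['time'],'pos',s['position'],'F',s['ft_force'],'T',s['torque'],'w',s['grip_width']*.087)
    print('q',s['joint_positions'],'zaxis',M[:,2],'yyaw',np.arctan2(M[1,1],M[0,1]))
    d=np.array(p)-s['position'];print('tool shift',M.T@d,'world',d)
    if yaw_y is not None:
        e=(yaw_y-np.arctan2(M[1,1],M[0,1])+np.pi/2)%np.pi-np.pi/2;print('turn about tool z',-e)
E
python3 -c "
from lib import *
to([.486,.0215,.20],1.680)"
```

```text
t 0.5 pos [0.2251 0.6094 0.2329] F [ 0.1276 -0.2826  0.2204] T [ 0.0688  0.0554 -0.0029] w 0.08703236513580058
q [-1.1555  0.3243 -0.1308  1.4492  0.0424  1.372   0.3969] zaxis [-0.0003 -0.0011 -1.    ] yyaw 1.6848157608886776
tool shift [-0.1923 -0.6138  0.0334] world [ 0.2609 -0.5879 -0.0329]
turn about tool z 0.004815760888677634
```

servo_tool(
  series=[
    {"travel":[-0.0145,-0.047,0]},
    {"travel":[-0.0145,-0.047,0]},
    {"travel":[-0.0145,-0.047,0]},
    {"travel":[-0.0145,-0.047,0]},
    {"travel":[-0.0145,-0.047,0]},
  ],
)

```text
$.series[0]: bad value
```

servo_tool(
  series=[
    {"travel":[-0.0145,-0.047,0]},
    {"travel":[-0.0145,-0.047,0]},
    {"travel":[-0.0145,-0.047,0]},
    {"travel":[-0.0145,-0.047,0]},
    {"travel":[-0.0145,-0.047,0]},
  ],
)

```text
$.series[0]: bad value
```

```bash
python3 -c "
from lib import *
to([.486,.0215,.16],1.680)"
```

```text
t 0.5 pos [0.2251 0.6094 0.2329] F [ 0.1276 -0.2826  0.2204] T [ 0.0688  0.0554 -0.0029] w 0.08703236513580058
q [-1.1555  0.3243 -0.1308  1.4492  0.0424  1.372   0.3969] zaxis [-0.0003 -0.0011 -1.    ] yyaw 1.6848157608886776
tool shift [-0.1923 -0.6137  0.0734] world [ 0.2609 -0.5879 -0.0729]
turn about tool z 0.004815760888677634
```

servo_tool(
  series=[
    {"travel":[-0.0145,-0.047,0],"angular":[0,0,0]},
    {"travel":[-0.0145,-0.047,0],"angular":[0,0,0]},
    {"travel":[-0.0145,-0.047,0],"angular":[0,0,0]},
    {"travel":[-0.0145,-0.047,0],"angular":[0,0,0]},
    {"travel":[-0.0145,-0.047,0],"angular":[0,0,0]},
  ],
)

```text
time: 1.0
position: [0.3233, 0.3819, 0.2332]
tool_rot: [0.171, -3.137, 0.001]
ft_force: [0.5, -1.1, -0.1]
grip_width: 1.002
```

servo_tool(
  series=[
    {"travel":[-0.0145,-0.047,0],"angular":[0,0,0]},
    {"travel":[-0.0145,-0.047,0],"angular":[0,0,0]},
    {"travel":[-0.0145,-0.047,0],"angular":[0,0,0]},
    {"travel":[-0.0145,-0.047,0],"angular":[0,0,0]},
    {"travel":[-0.0145,-0.047,0],"angular":[0,0,0]},
  ],
)

```text
time: 1.5
position: [0.4208, 0.1563, 0.2334]
tool_rot: [-0.172, 3.137, 0.0]
ft_force: [2.0, 1.4, -0.6]
grip_width: 1.001
```

```bash
python3 -c "
from lib import *
to([.486,.0215,.16],1.680)"
```

```text
t 1.5 pos [0.4208 0.1563 0.2334] F [ 1.9796  1.4073 -0.6237] T [ 0.1065 -0.0835  0.0466] w 0.08712064193803952
q [-0.6873 -0.1212  0.2525  1.9293  0.0309  1.3296  1.2362] zaxis [ 0.0001  0.0003 -1.    ] yyaw 1.6800831204320754
tool shift [-0.0501 -0.1411  0.0734] world [ 0.0652 -0.1348 -0.0734]
turn about tool z 8.312043207547859e-05
```

servo_tool(
  series=[
    {"travel":[-0.0125,-0.035,0],"angular":[0,0,0]},
    {"travel":[-0.0125,-0.035,0],"angular":[0,0,0]},
    {"travel":[-0.0125,-0.035,0],"angular":[0,0,0]},
    {"travel":[-0.0125,-0.036,0.03],"angular":[0,0,0]},
    {"travel":[0,0,0.043],"angular":[0,0,0]},
  ],
  claw=0.06,
)

```text
time: 2.0
position: [0.4893, 0.018, 0.1621]
tool_rot: [-0.159, 3.13, -0.002]
ft_force: [0.3, 1.3, -1.3]
grip_width: 0.708
```

```bash
python3 -c "
from lib import *
to([.4865,.0215,.076],1.680)
save('top',205,160,80,75,7,'pics/t1.png');save('side',180,160,100,80,7,'pics/s1.png')"
```

```text
t 2.0 pos [0.4893 0.018  0.1621] F [ 0.2523  1.2616 -1.2868] T [ 0.0943 -0.0102 -0.0272] w 0.06163607235159324
q [-0.5424  0.0143  0.4569  1.9531 -0.005   1.1684  1.5884] zaxis [ 0.0074 -0.0011 -1.    ] yyaw 1.6719869510920553
tool shift [0.003  0.0039 0.0861] world [-0.0028  0.0035 -0.0861]
turn about tool z -0.008013048907944631
```

View pics/t1.png

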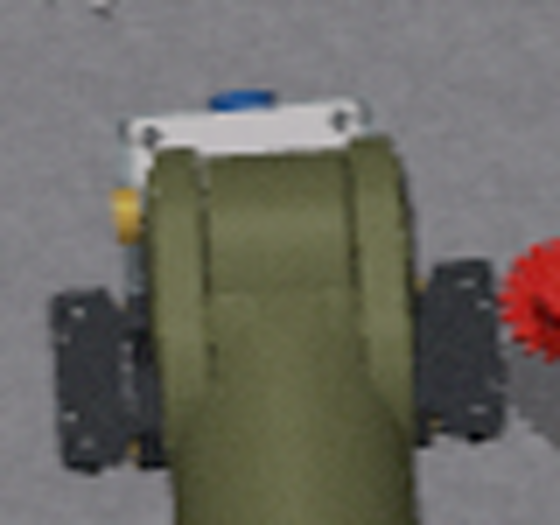

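View pics/s1.png

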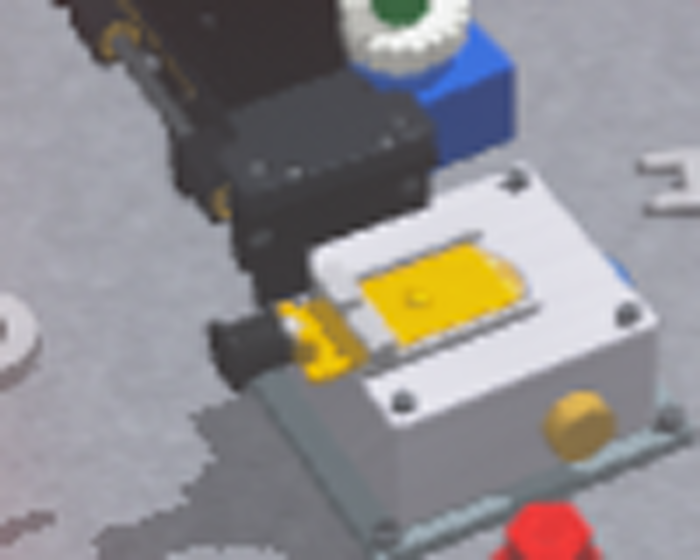

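The side view shows the open gripper above and just behind the knob at about (250,345), with the slide still shut. The top view is blocked by the arm.

```bash
python3 -c "
from lib import *
to([.4865,.0215,.076],1.680)"
```

```text
t 2.1 pos [0.4815 0.022  0.1555] F [-0.1105  0.1474 -0.1533] T [ 0.0491  0.1276 -0.0021] w 0.06053603946258948
q [-0.5451  0.0184  0.451   1.9635 -0.0073  1.1722  1.586 ] zaxis [-0.0105 -0.0023 -0.9999] yyaw 1.677202398077722
tool shift [-0.0057 -0.001   0.0794] world [ 0.005  -0.0005 -0.0795]
turn about tool z -0.002797601922277959
```

servo_tool(
  series=[
    {"travel":[0,0,0.03],"angular":[0,0,0]},
    {"travel":[0,0,0.0],"angular":[0,0,0]},
    {"travel":[0,0,0],"angular":[0,0,0]},
  ],
)

```text
time: 2.4
position: [0.4858, 0.0244, 0.1317]
tool_rot: [-0.174, 3.137, 0.0]
ft_force: [0.4, 0.1, 0.6]
grip_width: 0.688
```

```bash
python3 -c "
from lib import *
to([.4855,.0215,.076],1.680)"
```

```text
t 2.4 pos [0.4858 0.0244 0.1317] F [0.3974 0.0886 0.6254] T [ 0.0618 -0.0002 -0.0278] w 0.05988393326140536
q [-0.5432  0.0459  0.452   1.9892 -0.0226  1.1111  1.5997] zaxis [ 0.0002  0.0002 -1.    ] yyaw 1.6813590704507637
tool shift [ 0.0007 -0.0029  0.0557] world [-0.0003 -0.0029 -0.0557]
turn about tool z 0.0013590704507637774
```

Settled; going down with a 3 mm sideways correction.

servo_tool(
  series=[
    {"travel":[0,-0.003,0.015],"angular":[0,0,0]},
    {"travel":[0,0,0.015],"angular":[0,0,0]},
    {"travel":[0,0,0.015],"angular":[0,0,0]},
    {"travel":[0,0,0.011],"angular":[0,0,0]},
    {"travel":[0,0,0],"angular":[0,0,0]},
  ],
)

```text
time: 2.9
position: [0.4858, 0.0211, 0.0747]
tool_rot: [0.173, -3.136, -0.0]
ft_force: [-1.0, -0.9, -0.4]
grip_width: 0.69
```

```bash
python3 -c "
from lib import *
to([.4855,.0215,.076],1.680)
save('side',180,160,100,80,7,'pics/s2.png')"
```

```text
t 2.9 pos [0.4858 0.0211 0.0747] F [-1.0406 -0.8609 -0.4468] T [ 0.0465  0.0077 -0.0255] w 0.05999521978293535
q [-0.5286  0.1218  0.457   2.0443 -0.0643  0.9894  1.6416] zaxis [-0.0006  0.     -1.    ] yyaw 1.6807236425633163
tool shift [ 0.0003  0.0005 -0.0013] world [-0.0003  0.0004  0.0013]
turn about tool z 0.0007236425633163623
```

View pics/s2.png

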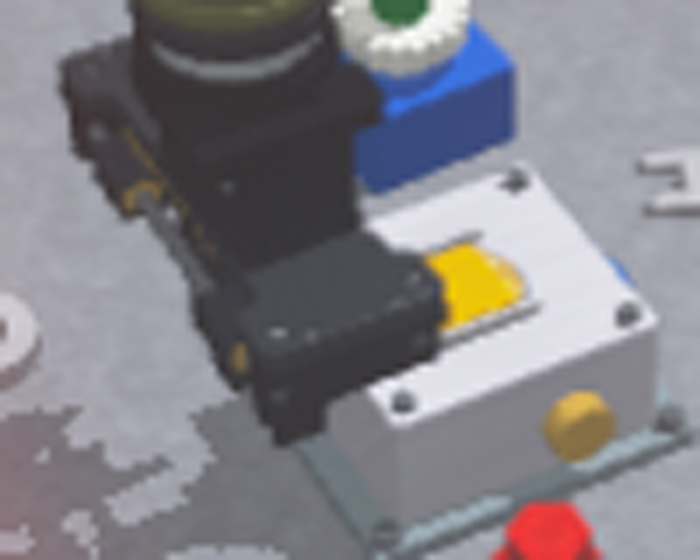

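The fingers straddle the knob, with the near finger at (300,410) and the force close to zero. I'll close on it.

servo_tool(
  series=[
    {"travel":[0,0,0],"angular":[0,0,0]},
    {"travel":[0,0,0.0],"angular":[0,0,0]},
    {"travel":[0,0,0],"angular":[0,0,0]},
    {"travel":[0,0,0],"angular":[0,0,0]},
  ],
  claw=0.0,
  squeeze=35,
)

```text
time: 3.35
position: [0.4862, 0.0207, 0.075]
tool_rot: [-0.171, 3.136, 0.0]
ft_force: [-0.7, -0.4, 0.3]
grip_width: 0.412
```

```bash
python3 -c "
from lib import *
to([.4855,.0215,.076],1.680)"
```

```text
t 3.35 pos [0.4862 0.0207 0.075 ] F [-0.6636 -0.3844  0.309 ] T [0.0473 0.0338 0.0186] w 0.035846982508350354
q [-0.5283  0.1213  0.4576  2.0442 -0.0643  0.9887  1.6417] zaxis [ 0.0007  0.0003 -1.    ] yyaw 1.6799480411946996
tool shift [ 0.0007  0.0009 -0.001 ] world [-0.0007  0.0008  0.001 ]
turn about tool z -5.195880530028951e-05
```

servo_tool(
  series=[
    {"travel":[0,0,0],"angular":[0,0,0]},
    {"travel":[0,0,0.0],"angular":[0,0,0]},
    {"travel":[0,0,0],"angular":[0,0,0]},
    {"travel":[0,0,0],"angular":[0,0,0]},
  ],
)

```text
time: 3.75
position: [0.4861, 0.0204, 0.0746]
tool_rot: [-0.171, 3.137, -0.0]
ft_force: [-0.1, -1.6, 0.7]
grip_width: 0.26
```

```bash
python3 -c "
from lib import *
to([.4855,.0215,.076],1.680)"
```

```text
t 3.75 pos [0.4861 0.0204 0.0746] F [-0.1055 -1.6093  0.6847] T [-0.2048 -0.0499 -0.0204] w 0.022601631540831685
q [-0.5282  0.1218  0.4578  2.0445 -0.0641  0.9886  1.6419] zaxis [ 0.0001 -0.0002 -1.    ] yyaw 1.679971576701202
tool shift [ 0.0004  0.0011 -0.0014] world [-0.0006  0.0011  0.0014]
turn about tool z -2.8423298797930485e-05
```

servo_tool(
  series=[
    {"travel":[0.008,0,0],"angular":[0,0,0]},
    {"travel":[0.008,0,0.0],"angular":[0,0,0]},
    {"travel":[0.008,0,0],"angular":[0,0,0]},
    {"travel":[0.008,0,0],"angular":[0,0,0]},
    {"travel":[0.005,0,0],"angular":[0,0,0]},
  ],
)

```text
time: 4.25
position: [0.4484, 0.0162, 0.0746]
tool_rot: [-0.171, 3.137, -0.0]
ft_force: [1.5, -2.3, -0.7]
grip_width: 0.262
```

```bash
python3 -c "
from lib import *
to([.4445,.0164,.0746],1.680)"
```

```text
t 4.25 pos [0.4484 0.0162 0.0746] F [ 1.4787 -2.2539 -0.6663] T [-0.5041 -0.316   0.0436] w 0.022762785596897726
q [-0.5398  0.0345  0.4543  2.1285 -0.0181  0.9819  1.6042] zaxis [ 0.0003 -0.0001 -1.    ] yyaw 1.6798841803786508
tool shift [0.0039 0.0006 0.    ] world [-0.0039  0.0002 -0.    ]
turn about tool z -0.00011581962134910029
```

servo_tool(
  series=[
    {"travel":[0.003,0,0],"angular":[0,0,0]},
    {"travel":[0.003,0,0.0],"angular":[0,0,0]},
    {"travel":[0,0,0],"angular":[0,0,0]},
  ],
)

```text
time: 4.55
position: [0.4467, 0.016, 0.0749]
tool_rot: [-0.171, 3.128, -0.0]
ft_force: [13.7, -1.9, -12.3]
grip_width: 0.266
```

```bash
python3 -c "
from lib import *
to([.4445,.0164,.0746],1.680)
save('side',180,160,100,80,7,'pics/s3.png')"
```

```text
t 4.55 pos [0.4467 0.016  0.0749] F [ 13.737   -1.8658 -12.3395] T [-0.1889 -2.6502 -0.013 ] w 0.023117453727503765
q [-0.5409  0.0223  0.4528  2.1389 -0.0112  0.9735  1.5981] zaxis [ 0.0092  0.0003 -1.    ] yyaw 1.6799999133444612
tool shift [0.0021 0.0006 0.0003] world [-0.0022  0.0004 -0.0003]
turn about tool z -8.665553874465104e-08
```

View pics/s3.png

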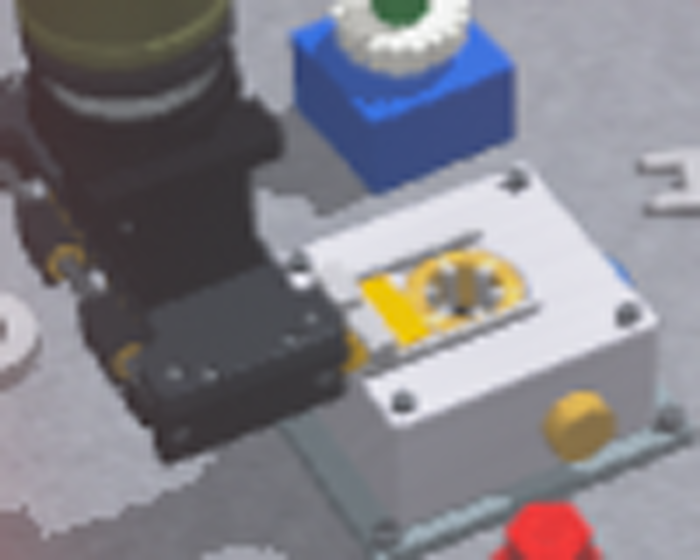

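servo_tool(
  series=[
    {"travel":[0.003,0,0],"angular":[0,0,0]},
    {"travel":[0.002,0,0.0],"angular":[0,0,0]},
    {"travel":[0,0,0],"angular":[0,0,0]},
  ],
)

```text
time: 4.9
position: [0.4466, 0.016, 0.0753]
tool_rot: [-0.171, 3.117, -0.001]
ft_force: [28.1, 0.3, -27.9]
grip_width: 0.262
```

```bash
python3 -c "
from lib import *
to([.4445,.0164,.0746],1.680)
save('side',210,180,60,50,12,'pics/s4.png')"
```

```text
t 4.9 pos [0.4466 0.016  0.0753] F [ 28.0669   0.3201 -27.9281] T [ 0.0832 -5.6869  0.0008] w 0.022796053668071737
q [-0.5418  0.0122  0.4514  2.1473 -0.0051  0.9632  1.5926] zaxis [ 0.0202  0.0007 -0.9998] yyaw 1.6802360204529503
tool shift [0.0021 0.0006 0.0007] world [-0.0021  0.0004 -0.0007]
turn about tool z 0.00023602045295034735
```

View pics/s4.png

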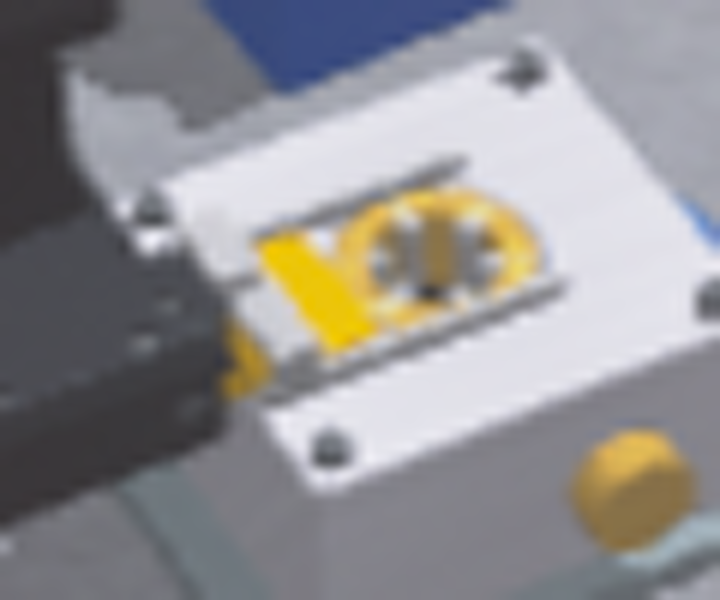

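The socket is uncovered and the force climbs with no motion, so the slide is at its stop. I'll relax the pull and let go.

servo_tool(
  series=[
    {"travel":[-0.004,0,0],"angular":[0,0,0]},
    {"travel":[-0.003,0,0.0],"angular":[0,0,0]},
    {"travel":[0,0,0],"angular":[0,0,0]},
  ],
)

```text
time: 5.25
position: [0.4467, 0.016, 0.0747]
tool_rot: [-0.171, 3.134, -0.001]
ft_force: [6.2, -1.6, -4.2]
grip_width: 0.263
```

servo_tool(
  series=[
    {"travel":[0,0,0],"angular":[0,0,0]},
    {"travel":[0,0,0.0],"angular":[0,0,0]},
    {"travel":[0,0,0],"angular":[0,0,0]},
    {"travel":[0,0,0],"angular":[0,0,0]},
    {"travel":[0,0,0],"angular":[0,0,0]},
  ],
  claw=0.06,
)

```text
time: 5.75
position: [0.4448, 0.0163, 0.0745]
tool_rot: [0.172, -3.136, -0.0]
ft_force: [0.5, -0.1, -1.0]
grip_width: 0.628
```

```bash
python3 -c "
from lib import *
to([.4445,.0164,.0746],1.680)"
```

```text
t 5.75 pos [0.4448 0.0163 0.0745] F [ 0.5478 -0.1128 -1.0196] T [ 0.0577 -0.0049 -0.0075] w 0.054676260346968965
q [-0.5407  0.027   0.4531  2.1357 -0.0145  0.9823  1.6005] zaxis [-0.0006  0.0002 -1.    ] yyaw 1.6802110062351503
tool shift [ 0.0003  0.0001 -0.0001] world [-0.0003  0.0001  0.0001]
turn about tool z 0.0002110062351503572
```

servo_tool(
  series=[
    {"travel":[0,0,-0.02],"angular":[0,0,0]},
    {"travel":[0,0,-0.04],"angular":[0,0,0]},
    {"travel":[0,0,-0.045],"angular":[0,0,0]},
    {"travel":[0,0,-0.045],"angular":[0,0,0]},
  ],
)

```text
time: 6.15
position: [0.4446, 0.0161, 0.226]
tool_rot: [0.171, -3.136, -0.0]
ft_force: [0.4, 0.2, -0.4]
grip_width: 0.686
```

```bash
python3 - <<'E'
from lib import *
to([.5,-.2255,.24],1.68)
for n,x,y,w,h in(('top',303,172,30,26),('side',280,240,36,36)):
    im=cv2.imread(f'pics/{n}0.png')[y:y+h,x:x+w]
    k=20 if n=='top' else 16
    cv2.imwrite(f'pics/hex_{n}.png',cv2.resize(im,None,fx=k,fy=k,interpolation=cv2.INTER_CUBIC))
E
```

```text
t 6.15 pos [0.4446 0.0161 0.226 ] F [ 0.3967  0.181  -0.4126] T [ 0.0406 -0.0186 -0.0655] w 0.05968395648545482
q [-0.5584 -0.1417  0.4255  1.9532  0.0601  1.3188  1.5282] zaxis [-0.0007  0.0001 -1.    ] yyaw 1.6799025619755392
tool shift [-0.0288 -0.2462 -0.014 ] world [ 0.0554 -0.2416  0.014 ]
turn about tool z -9.743802446071648e-05
```

View pics/hex_top.png

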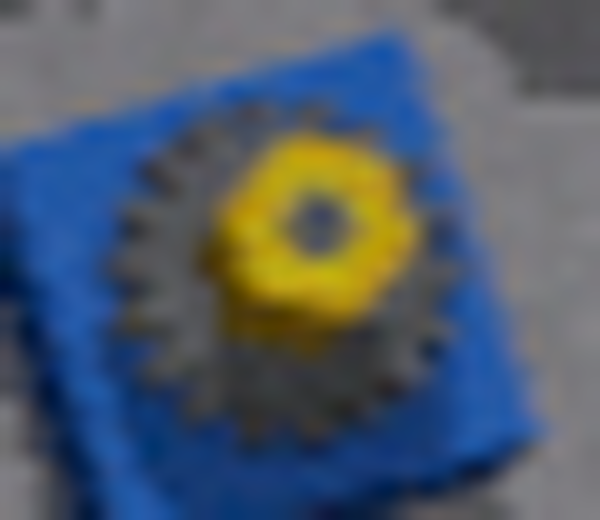

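View pics/hex_side.png

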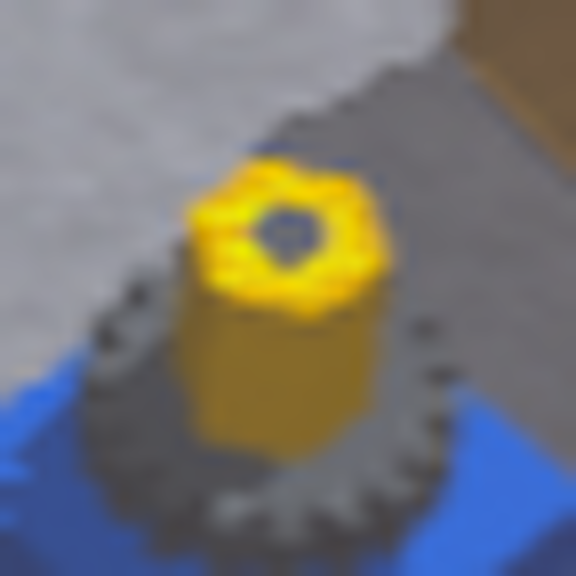

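```bash
python3 - <<'E'
from lib import *
def hexfit(P):
    c=P[:,:2].mean(0);d=P[:,:2]-c;a=np.angle(np.exp(6j*np.arctan2(d[:,1],d[:,0])))
    v=np.angle(np.mean(np.exp(6j*np.arctan2(d[:,1],d[:,0]))))/6
    print('centre',c,'r',np.linalg.norm(d,axis=1),'vert angs mod60',np.degrees(np.arctan2(d[:,1],d[:,0]))%60,'flat dir deg',(np.degrees(v)+30)%60)
hexfit(onz('top',crop([(310,137),(400,165),(418,235),(368,312),(278,308),(220,230)],303,172,20),.105))
hexfit(onz('side',crop([(265,160),(362,180),(390,252),(305,313),(213,285),(190,212)],280,240,16),.105))
# photometric fit: yellow-ness on top face sampled
for n,k in(('top',8),('side',8)):
    im=cv2.imread(f'pics/{n}0.png').astype(float)
    im=cv2.cvtColor(im.astype(np.uint8),cv2.COLOR_BGR2HSV).astype(float)
    raw=cv2.imread(f'pics/{n}0.png').astype(float)
    yel=np.clip(raw[:,:,2]-raw[:,:,0],0,255)
    best=[]
    for dx in np.arange(-.003,.0031,.001):
     for dy in np.arange(-.003,.0031,.001):
      for th in range(0,60,2):
        a=np.radians(th+30+60*np.arange(6))
        def ring(s):
            v=np.c_[np.cos(a),np.sin(a)]*.014*s/np.cos(np.pi/6)
            pts=np.concatenate([v[i]+(v[(i+1)%6]-v[i])*np.linspace(0,1,10,endpoint=False)[:,None] for i in range(6)])
            return np.c_[pts+[.611+dx,-.2255+dy],np.full(60,.105)]
        def samp(s):
            p=proj(n,ring(s)).astype(np.float32);return cv2.remap(yel.astype(np.float32),p[:,:1],p[:,1:],cv2.INTER_LINEAR).ravel()
        best.append((samp(.8).mean()-samp(1.2).mean(),th,dx,dy))
    best.sort(reverse=True);print(n,best[:5])
E
```

```text
centre [ 0.61   -0.2276] r [0.0163 0.0161 0.0142 0.0148 0.016  0.0187] vert angs mod60 [12.9577 15.3273 28.6006 23.3953 25.4517 30.6953] flat dir deg 52.96362252614813
centre [ 0.6118 -0.2255] r [0.0149 0.0163 0.016  0.0157 0.0158 0.0154] vert angs mod60 [16.7797 17.947  23.6892 12.9114 17.1207 21.1463] flat dir deg 48.25764091349687
top [(np.float32(123.4039), 48, np.float64(0.0), np.float64(0.0)), (np.float32(123.27651), 50, np.float64(0.0), np.float64(0.0)), (np.float32(123.113), 46, np.float64(0.0), np.float64(0.0)), (np.float32(122.984085), 52, np.float64(0.0), np.float64(0.0)), (np.float32(122.963646), 44, np.float64(0.0), np.float64(0.0))]
side [(np.float32(174.36148), 48, np.float64(0.0), np.float64(-0.001)), (np.float32(174.30838), 50, np.float64(0.0), np.float64(-0.001)), (np.float32(174.26544), 46, np.float64(0.0), np.float64(-0.001)), (np.float32(174.26091), 48, np.float64(0.001), np.float64(-0.001)), (np.float32(174.22025), 50, np.float64(0.001), np.float64(-0.001))]
```

servo_tool(
  series=[
    {"travel":[-0.023,-0.043,0],"angular":[0,0,0]},
    {"travel":[-0.023,-0.043,0],"angular":[0,0,0]},
    {"travel":[-0.023,-0.043,0],"angular":[0,0,0]},
    {"travel":[-0.023,-0.043,0],"angular":[0,0,0]},
    {"travel":[-0.023,-0.043,0],"angular":[0,0,0]},
  ],
)

```text
time: 6.65
position: [0.584, -0.1861, 0.2246]
tool_rot: [-0.173, 3.136, 0.001]
ft_force: [1.0, 0.6, 0.3]
grip_width: 0.688
```

servo_tool(
  series=[
    {"travel":[-0.022,-0.042,0],"angular":[0,0,0]},
    {"travel":[0,0,0],"angular":[0,0,-0.107]},
    {"travel":[0,0,0],"angular":[0,0,-0.107]},
    {"travel":[0,0,0],"angular":[0,0,0]},
  ],
)

```text
time: 7.05
position: [0.6093, -0.2247, 0.2238]
tool_rot: [0.505, -3.099, -0.001]
ft_force: [0.4, 0.1, 0.1]
grip_width: 0.69
```

```bash
python3 - <<'E'
from lib import *
to([.611,-.226,.15],np.radians(108.5))
a=save('top',225,165,40,40,14,'pics/t5.png');b=save('side',225,180,50,50,12,'pics/s5.png')
cv2.imwrite('pics/top5.png',a);cv2.imwrite('pics/side5.png',b)
E
```

```text
t 7.05 pos [ 0.6093 -0.2247  0.2238] F [0.366  0.107  0.0804] T [ 0.0664  0.0361 -0.0166] w 0.06005322566374613
q [-0.1867  0.369   0.6506  1.4869 -0.2248  1.3628  2.3718] zaxis [-0.0014  0.0002 -1.    ] yyaw 1.8936367323625676
tool shift [-0.0013 -0.0019  0.0738] world [ 0.0017 -0.0013 -0.0738]
turn about tool z -4.550605128006424e-05
```

View pics/t5.png

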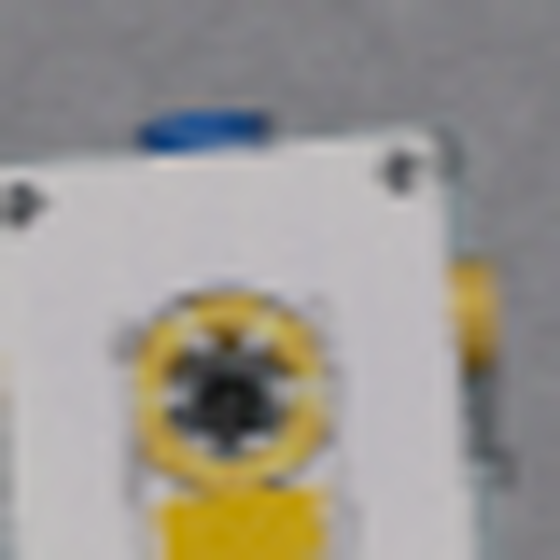

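View pics/s5.png

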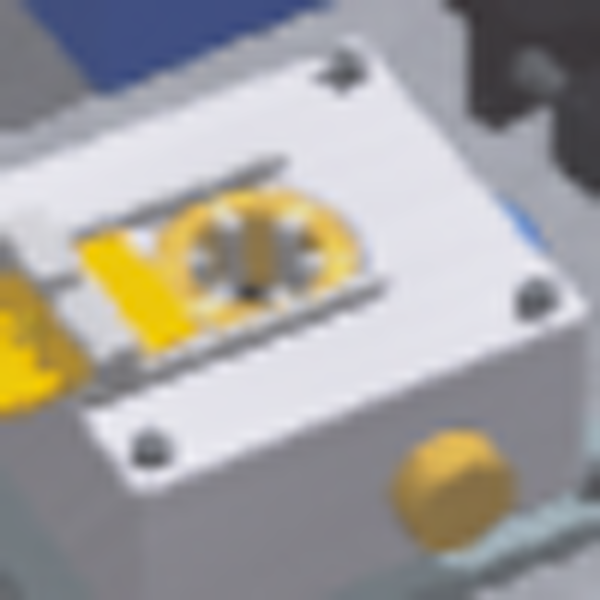

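View pics/side5.png

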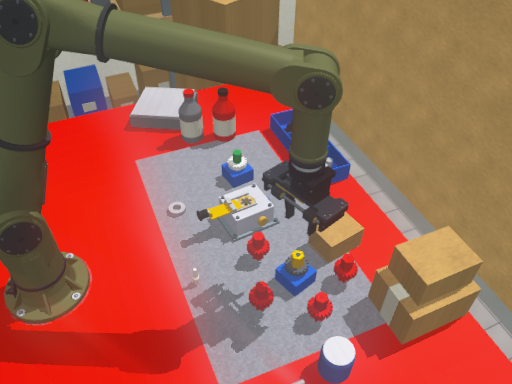

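```bash
python3 - <<'E'
from lib import *
print('ring ctr top',onz('top',crop([(230,390)],225,165,14),.07),'hub',onz('top',crop([(228,397)],225,165,14),.07),'side',onz('side',crop([(262,256)],225,180,12),.07))
for n in('top','side'):
    g=cv2.imread(f'pics/{n}5.png').astype(np.float32).min(axis=2)   # blue ch: white high, yellow/dark low
    v=cv2.imread(f'pics/{n}5.png').astype(np.float32).max(axis=2)
    for nm,I in(('min',g),('max',v)):
      res=[]
      for dx in np.arange(-.005,.0051,.001):
       for dy in np.arange(-.005,.0051,.001):
        c=np.array([.5775+dx,.032+dy])
        a=np.radians(np.arange(0,360,3))
        pr=[]
        for r in(.0125,.0138,.015):
          p=proj(n,np.c_[c+r*np.c_[np.cos(a),np.sin(a)],np.full(len(a),.07)]).astype(np.float32)
          pr.append(cv2.remap(I,p[:,:1],p[:,1:],cv2.INTER_CUBIC).ravel())
        pr=np.mean(pr,0);F=np.fft.fft(pr)/len(a)
        res.append((abs(F[6])-abs(F[1])*.3-.3*abs(F[2]),abs(F[6]),np.degrees(np.angle(-F[6]))/-6%60,*c))
      res.sort(reverse=True)
      print(n,nm);print(np.array(res[:5]))
E
```

```text
ring ctr top [[0.5792 0.0314 0.07  ]] hub [[0.5775 0.0319 0.07  ]] side [[0.5808 0.0313 0.07  ]]
top min
[[18.9425 20.7432  2.5017  0.5785  0.032 ]
 [18.8841 20.1525  2.4896  0.5795  0.032 ]
 [18.2202 19.9766  3.3209  0.5785  0.031 ]
 [17.8411 19.2529  3.2321  0.5795  0.031 ]
 [17.4826 18.8641  1.7425  0.5795  0.033 ]]
top max
[[13.6607 14.4784  1.171   0.5785  0.032 ]
 [11.8364 13.8466  1.6647  0.5785  0.033 ]
 [11.059  12.9225  1.0922  0.5775  0.032 ]
 [10.8533 13.3159  0.8719  0.5785  0.031 ]
 [10.0923 12.9891  1.39    0.5795  0.032 ]]
side min
[[20.3083 22.3845  3.7093  0.5795  0.031 ]
 [19.9242 22.3474  3.5168  0.5785  0.031 ]
 [19.646  21.5124  3.3981  0.5795  0.032 ]
 [19.0359 21.1234  3.3058  0.5785  0.032 ]
 [18.0461 20.516   4.1288  0.5795  0.03  ]]
side max
[[11.4797 12.4146  3.7537  0.5785  0.031 ]
 [10.44   12.5135  2.8622  0.5795  0.031 ]
 [ 9.8401 12.7699  3.9084  0.5785  0.032 ]
 [ 9.4343 13.0237  2.9956  0.5795  0.032 ]
 [ 9.1961 10.4832  3.657   0.5785  0.03  ]]
```

The top view shows the socket at crop (229,393), the side view at (262,256). Both fits agree on about (0.579, 0.032), with slots at 3° mod 60. The gear's flats are at 48.5° mod 60. I'll go down onto the hub.

servo_tool(
  series=[
    {"travel":[-0.001,-0.001,0.04],"angular":[0,0,0]},
    {"travel":[0,0,0.04],"angular":[0,0,0]},
    {"travel":[0,0,0.03],"angular":[0,0,0]},
    {"travel":[0,0,0],"angular":[0,0,0]},
    {"travel":[0,0,0],"angular":[0,0,0]},
  ],
)

```text
time: 7.65
position: [0.6109, -0.2246, 0.1153]
tool_rot: [-0.505, 3.101, -0.0]
ft_force: [0.7, -0.3, 0.4]
grip_width: 0.689
```

```bash
python3 - <<'E'
from lib import *
to([.611,-.2257,.083],np.radians(108.5))
b=save('side',240,200,110,90,7,'pics/s6.png')
E
```

```text
t 7.65 pos [ 0.6109 -0.2246  0.1153] F [ 0.7103 -0.2611  0.3607] T [ 0.0305  0.0209 -0.0305] w 0.05996571933035728
q [-0.1669  0.4524  0.6215  1.6092 -0.2801  1.1704  2.4104] zaxis [ 0.0002  0.     -1.    ] yyaw 1.8934537769961308
tool shift [ 0.0002 -0.001   0.0323] world [ 0.0001 -0.0011 -0.0323]
turn about tool z -0.00022846141771681872
```

View pics/s6.png

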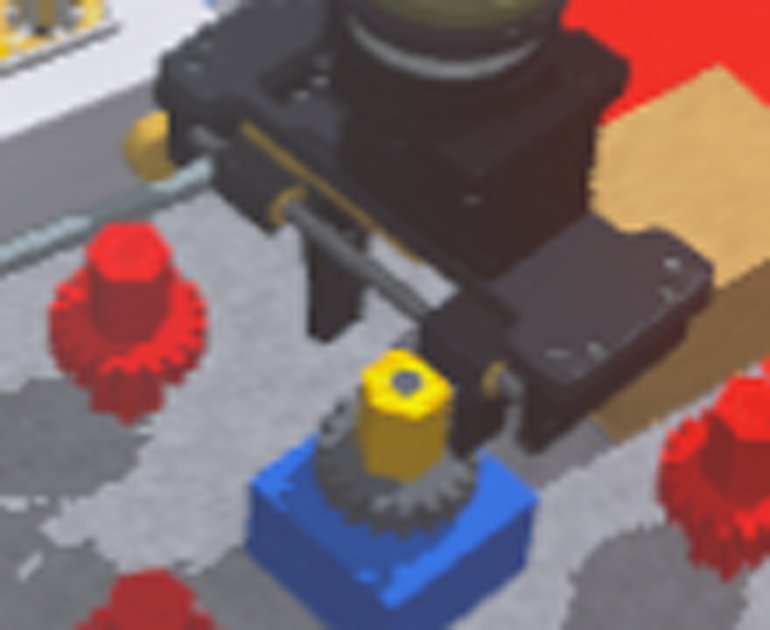

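The fingers straddle the hub at crop (405,380) with clear space around them. Descending and gripping.

servo_tool(
  series=[
    {"travel":[0,-0.001,0.016],"angular":[0,0,0]},
    {"travel":[0,0,0.016],"angular":[0,0,0]},
    {"travel":[0,0,0],"angular":[0,0,0]},
    {"travel":[0,0,0],"angular":[0,0,0]},
  ],
)

```text
time: 8.1
position: [0.6106, -0.2258, 0.0821]
tool_rot: [0.505, -3.1, -0.001]
ft_force: [-0.1, -0.1, -0.4]
grip_width: 0.688
```

servo_tool(
  series=[
    {"travel":[0,0,0],"angular":[0,0,0]},
    {"travel":[0,0,0],"angular":[0,0,0]},
    {"travel":[0,0,0],"angular":[0,0,0]},
    {"travel":[0,0,0],"angular":[0,0,0]},
    {"travel":[0,0,0],"angular":[0,0,0]},
  ],
  claw=0.01,
  squeeze=45,
)

```text
time: 8.6
position: [0.6111, -0.2259, 0.0827]
tool_rot: [-0.506, 3.1, -0.0]
ft_force: [0.5, -2.8, 0.9]
grip_width: 0.322
```

servo_tool(
  series=[
    {"travel":[0,0,0],"angular":[0,0,0]},
    {"travel":[0,0,0],"angular":[0,0,0]},
    {"travel":[0,0,0],"angular":[0,0,0]},
  ],
)

```text
time: 8.9
position: [0.6111, -0.2259, 0.0827]
tool_rot: [-0.505, 3.1, 0.0]
ft_force: [-0.2, -0.2, 1.1]
grip_width: 0.318
```

```bash
python3 - <<'E'
from lib import *
to([.611,-.2257,.083],np.radians(108.5))
E
```

```text
t 8.9 pos [ 0.6111 -0.2259  0.0827] F [-0.2362 -0.2087  1.0785] T [0.0787 0.0249 0.0018] w 0.0276719019907947
q [-0.1544  0.4862  0.6084  1.6353 -0.3021  1.1155  2.4277] zaxis [ 0.0002  0.0001 -1.    ] yyaw 1.893997949512748
tool shift [ 0.      0.0002 -0.0003] world [-0.0001  0.0002  0.0003]
turn about tool z 0.00031571109890027316
```

servo_tool(
  series=[
    {"travel":[0,0,-0.015],"angular":[0,0,0]},
    {"travel":[0,0,-0.025],"angular":[0,0,0]},
    {"travel":[0,0,-0.03],"angular":[0,0,0]},
    {"travel":[0,0,-0.03],"angular":[0,0,0]},
    {"travel":[0,0,-0.02],"angular":[0,0,0]},
  ],
)

```text
time: 9.4
position: [0.6115, -0.2265, 0.2057]
tool_rot: [-0.505, 3.098, -0.002]
ft_force: [0.4, 0.8, -1.7]
grip_width: 0.321
```

```bash
python3 - <<'E'
from lib import *
to([.579,.0317,.2],np.radians(123))
b=save('side',220,130,130,110,6,'pics/s7.png')
E
```

```text
t 9.4 pos [ 0.6115 -0.2265  0.2057] F [ 0.3828  0.8402 -1.7171] T [ 0.0081 -0.0369  0.0033] w 0.027944641602364144
q [-0.1833  0.3826  0.6488  1.508  -0.235   1.3272  2.3804] zaxis [ 0.0026 -0.0007 -1.    ] yyaw 1.8936395407538882
tool shift [-0.0511  0.2551  0.0055] world [-0.0325  0.2582 -0.0057]
turn about tool z -0.25311543919913726
```

View pics/s7.png

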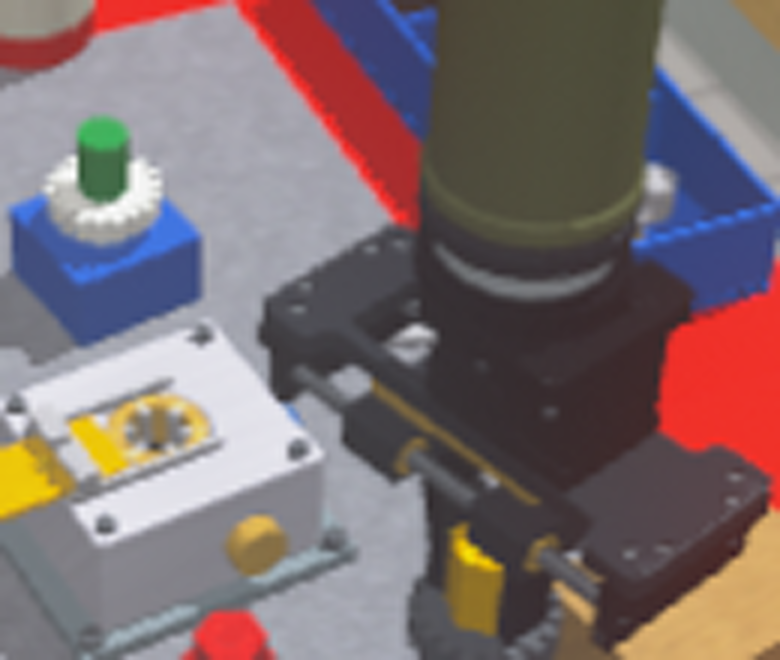

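The gear is lifted and held, hub at crop (475,580). Carrying it over the socket.

servo_tool(
  series=[
    {"travel":[-0.0085,0.042,0],"angular":[0,0,0]},
    {"travel":[-0.0085,0.042,0],"angular":[0,0,0]},
    {"travel":[-0.0085,0.042,0],"angular":[0,0,0]},
    {"travel":[-0.0085,0.042,0],"angular":[0,0,0]},
    {"travel":[-0.0085,0.042,0],"angular":[0,0,0]},
  ],
)

```text
time: 9.95
position: [0.5837, -0.0117, 0.2023]
tool_rot: [0.505, -3.1, -0.0]
ft_force: [0.4, -0.3, -2.1]
grip_width: 0.317
```

servo_tool(
  series=[
    {"travel":[-0.0085,0.044,0],"angular":[0,0,0]},
    {"travel":[0,0,0],"angular":[0,0,-0.126]},
    {"travel":[0,0,0],"angular":[0,0,-0.126]},
    {"travel":[0,0,0],"angular":[0,0,0]},
    {"travel":[0,0,0],"angular":[0,0,0]},
  ],
)

```text
time: 10.45
position: [0.5784, 0.0307, 0.2024]
tool_rot: [0.885, -3.014, -0.0]
ft_force: [-0.6, -0.6, -1.7]
grip_width: 0.321
```

```bash
python3 - <<'E'
from lib import *
to([.579,.0317,.15],np.radians(123))
E
```

```text
t 10.45 pos [0.5784 0.0307 0.2024] F [-0.5766 -0.6488 -1.7391] T [ 0.085   0.0546 -0.0141] w 0.02790239780446809
q [-0.5496  0.1995  0.5152  1.6927 -0.1022  1.2766  2.1291] zaxis [-0.0004 -0.     -1.    ] yyaw 2.142270057208367
tool shift [-0.001   0.0005  0.0524] world [ 0.0006  0.001  -0.0524]
turn about tool z -0.004484922744658615
```

servo_tool(
  series=[
    {"travel":[-0.001,0.0005,0.03],"angular":[0,0,-0.004]},
    {"travel":[0,0,0.022],"angular":[0,0,0]},
    {"travel":[0,0,0.008],"angular":[0,0,0]},
    {"travel":[0,0,0],"angular":[0,0,0]},
    {"travel":[0,0,0],"angular":[0,0,0]},
  ],
)

```text
time: 10.95
position: [0.58, 0.0318, 0.1435]
tool_rot: [-0.895, 3.01, -0.0]
ft_force: [0.2, 0.8, -1.7]
grip_width: 0.32
```

```bash
python3 - <<'E'
from lib import *
to([.579,.0317,.132],np.radians(123))
b=save('side',205,165,70,60,11,'pics/s8.png')
E
```

```text
t 10.95 pos [0.58   0.0318 0.1435] F [ 0.2037  0.7758 -1.7481] T [0.0334 0.0586 0.0124] w 0.027822934228321536
q [-0.5386  0.2508  0.5072  1.7598 -0.1318  1.1632  2.1563] zaxis [ 0.0014  0.0001 -1.    ] yyaw 2.1487236313299896
tool shift [0.0009 0.0004 0.0115] world [-0.001  -0.0001 -0.0115]
turn about tool z 0.0019686513769641145
```

View pics/s8.png

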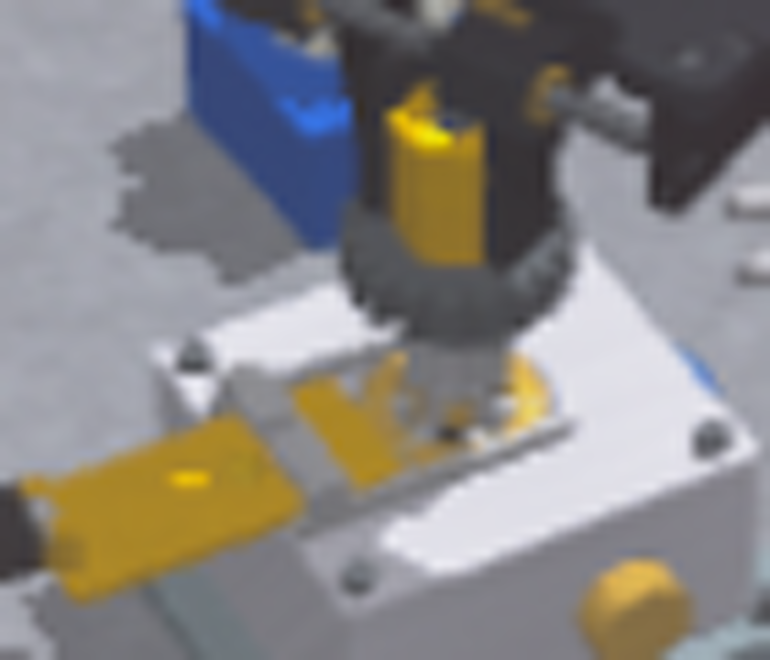

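The stem hangs right over the socket at crop (455,400), and the slide stays out. Lowering in small steps while watching the force.

servo_tool(
  series=[
    {"travel":[0.0008,0,0.005],"angular":[0,0,0]},
    {"travel":[0,0,0.005],"angular":[0,0,0]},
    {"travel":[0,0,0],"angular":[0,0,0]},
    {"travel":[0,0,0],"angular":[0,0,0]},
  ],
)

```text
time: 11.4
position: [0.5785, 0.0317, 0.1325]
tool_rot: [0.897, -3.011, -0.0]
ft_force: [0.3, -0.0, -2.8]
grip_width: 0.317
```

```bash
python3 - <<'E'
from lib import *
to([.579,.0317,.132],np.radians(123))
E
```

```text
t 11.4 pos [0.5785 0.0317 0.1325] F [ 0.3107 -0.0192 -2.7823] T [ 0.0465  0.0193 -0.0268] w 0.02754067345578553
q [-0.5364  0.2597  0.5052  1.7735 -0.137   1.1434  2.1616] zaxis [-0.0002  0.     -1.    ] yyaw 2.1499513852213714
tool shift [-0.0004 -0.0003  0.0005] world [ 0.0005  0.     -0.0005]
turn about tool z 0.00319640526834597
```

Pilot is in the bore with no contact force. Now the splines.

servo_tool(
  series=[
    {"travel":[0,0,0.003],"angular":[0,0,0]},
    {"travel":[0,0,0.003],"angular":[0,0,0]},
    {"travel":[0,0,0],"angular":[0,0,0]},
  ],
)

```text
time: 11.7
position: [0.5782, 0.0316, 0.126]
tool_rot: [0.897, -3.01, -0.0]
ft_force: [0.1, 0.7, -2.6]
grip_width: 0.321
```

```bash
python3 - <<'E'
from lib import *
to([.579,.0317,.1077],np.radians(123))
E
```

```text
t 11.7 pos [0.5782 0.0316 0.126 ] F [ 0.0767  0.7201 -2.6297] T [ 0.0591  0.0878 -0.0087] w 0.02793761030138131
q [-0.5348  0.2663  0.5041  1.78   -0.1408  1.1319  2.1645] zaxis [-0.0009 -0.0001 -1.    ] yyaw 2.1500000398137162
tool shift [-0.0007 -0.0004  0.0183] world [ 0.0008  0.0001 -0.0183]
turn about tool z 0.003245059860690791
```

servo_tool(
  series=[
    {"travel":[0,0,0.004],"angular":[0,0,0]},
    {"travel":[0,0,0.004],"angular":[0,0,0]},
    {"travel":[0,0,0.004],"angular":[0,0,0]},
    {"travel":[0,0,0],"angular":[0,0,0]},
  ],
  squeeze=55,
)

```text
time: 12.1
position: [0.5789, 0.0317, 0.1149]
tool_rot: [-0.897, 3.01, 0.0]
ft_force: [-1.0, 0.1, 4.7]
grip_width: 0.318
```

```bash
python3 - <<'E'
from lib import *
to([.579,.0317,.1077],np.radians(123))
E
```

```text
t 12.1 pos [0.5789 0.0317 0.1149] F [-1.029   0.0619  4.6857] T [0.11  0.441 0.022] w 0.02765884729294808
q [-0.5316  0.2784  0.5019  1.7903 -0.1485  1.1095  2.1703] zaxis [ 0.0006  0.0003 -1.    ] yyaw 2.1499672445591096
tool shift [-0.     -0.0001  0.0072] world [ 0.0001 -0.     -0.0072]
turn about tool z 0.0032122646060841475
```

servo_tool(
  series=[
    {"travel":[0,0,0.004],"angular":[0,0,0]},
    {"travel":[0,0,0.003],"angular":[0,0,0]},
    {"travel":[0,0,0.002],"angular":[0,0,0]},
    {"travel":[0,0,0],"angular":[0,0,0]},
  ],
)

```text
time: 12.5
position: [0.5791, 0.0317, 0.1076]
tool_rot: [-0.897, 3.01, 0.001]
ft_force: [-4.5, 0.7, 12.3]
grip_width: 0.314
```

```bash
python3 - <<'E'
from lib import *
to([.579,.0317,.1077],np.radians(123))
b=save('side',205,165,70,60,11,'pics/s9.png')
E
```

```text
t 12.5 pos [0.5791 0.0317 0.1076] F [-4.4679  0.6565 12.2765] T [ 0.0551  1.1869 -0.0141] w 0.02735757822170799
q [-0.5291  0.2865  0.5003  1.797  -0.1542  1.0954  2.1747] zaxis [ 0.001  0.001 -1.   ] yyaw 2.1499435450183437
tool shift [ 0.0001  0.0001 -0.0001] world [-0.0001 -0.      0.0001]
turn about tool z 0.003188565065318283
```

View pics/s9.png

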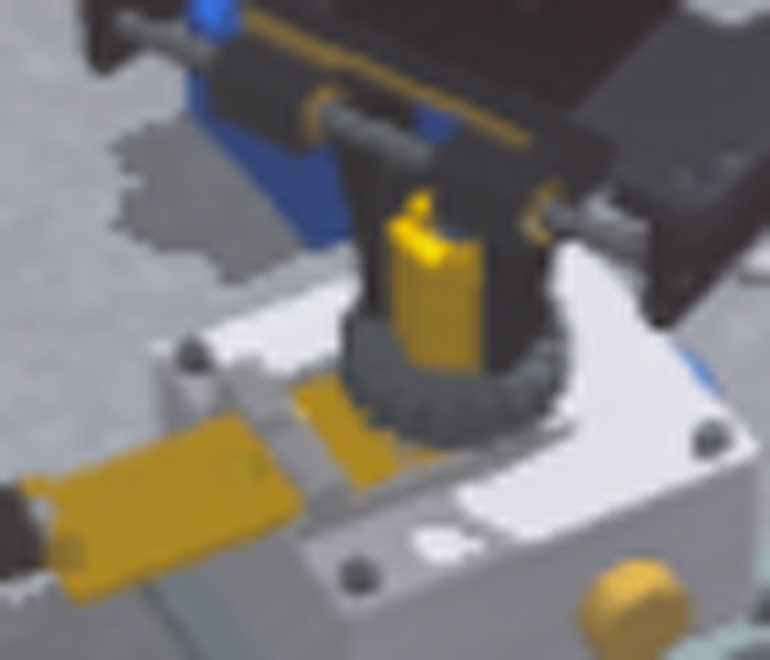

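servo_tool(
  series=[
    {"travel":[0,0,0.002],"angular":[0,0,0]},
    {"travel":[0,0,0.001],"angular":[0,0,0]},
    {"travel":[0,0,0],"angular":[0,0,0]},
    {"travel":[0,0,0],"angular":[0,0,0]},
  ],
)

```text
time: 12.95
position: [0.5792, 0.0317, 0.1075]
tool_rot: [-0.896, 3.009, 0.003]
ft_force: [-11.0, 0.3, 27.3]
grip_width: 0.314
```

```bash
python3 - <<'E'
from lib import *
to([.579,.0317,.1077],np.radians(123))
E
```

```text
t 12.95 pos [0.5792 0.0317 0.1075] F [-10.9668   0.2935  27.2594] T [-0.0389  2.7363  0.0351] w 0.027316689063960946
q [-0.5282  0.2867  0.5003  1.7971 -0.1558  1.0951  2.1763] zaxis [ 0.0011  0.0024 -1.    ] yyaw 2.14988732176167
tool shift [ 0.0002  0.0001 -0.0002] world [-0.0002 -0.      0.0002]
turn about tool z 0.003132341808644412
```

servo_tool(
  series=[
    {"travel":[0,0,0],"angular":[0,0,0]},
    {"travel":[0,0,0],"angular":[0,0,0]},
    {"travel":[0,0,0],"angular":[0,0,0]},
    {"travel":[0,0,0],"angular":[0,0,0]},
    {"travel":[0,0,0],"angular":[0,0,0]},
  ],
)

```text
time: 13.45
position: [0.5792, 0.0317, 0.1074]
tool_rot: [-0.896, 3.009, 0.003]
ft_force: [-10.6, -0.2, 28.3]
grip_width: 0.313
```

```bash
python3 - <<'E'
from lib import *
to([.579,.0317,.1077],np.radians(123))
b=ctrl.get_image('side')[:,:,::-1].copy()
c=np.array([.579,.0317]);a=np.linspace(0,2*np.pi,90)
ex=np.array([np.cos(.109),np.sin(.109)])
big=cv2.resize(b[150:245,185:300],None,fx=6.5,fy=6.5,interpolation=cv2.INTER_CUBIC)
for z,r,col in((.080,.030,(0,255,0)),(.094,.030,(255,0,255))):
    p=(proj('side',np.c_[c+r*np.c_[np.cos(a),np.sin(a)],np.full(90,z)])-[185,150]+.5)*6.5-.5
    cv2.polylines(big,[p.round().astype(int)],True,col,1)
cv2.imwrite('pics/s10.png',big);cv2.imwrite('pics/s10f.png',b)
E
```

```text
t 13.45 pos [0.5792 0.0317 0.1074] F [-10.5972  -0.1621  28.3233] T [-0.0511  2.7506  0.0178] w 0.02725817684409144
q [-0.5282  0.2867  0.5003  1.7971 -0.1558  1.095   2.1762] zaxis [ 0.0012  0.0023 -1.    ] yyaw 2.1498462718578897
tool shift [ 0.0002  0.0001 -0.0003] world [-0.0002 -0.      0.0003]
turn about tool z 0.003091291904864235
```

View pics/s10.png

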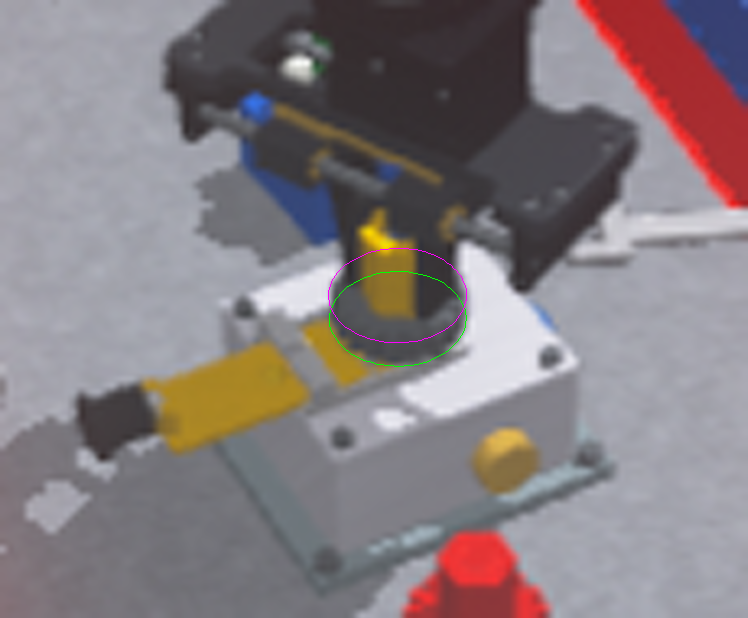

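View pics/s10f.png

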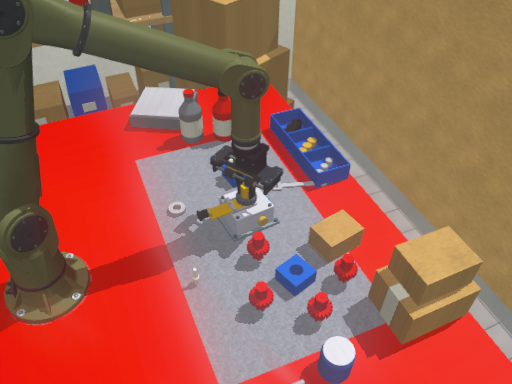

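```bash
python3 - <<'E'
from lib import *
A=onz('side',crop([(113,318)],200,170,8),.084);B=onz('side',crop([(104,422)],185,150,6.5),.084);print(A,B,np.linalg.norm(A-B))
# plate front edge (yellow/socket) now
print(proj('side',[[.4855-.0418,.0215-.0046,.084],[.4855,.0215,.084]]), crop([(113,420)],185,150,6.5))
im=cv2.imread('pics/s10f.png');cv2.imwrite('pics/k1.png',cv2.resize(im[195:230,190:235],None,fx=14,fy=14,interpolation=cv2.INTER_CUBIC))
im=cv2.imread('pics/side0.png');cv2.imwrite('pics/k0.png',cv2.resize(im[190:225,203:248],None,fx=14,fy=14,interpolation=cv2.INTER_CUBIC))
E
```

```text
[[0.4791 0.0216 0.084 ]] [[0.4393 0.0164 0.084 ]] 0.04018158580735092
[[202.0622 213.9387]
 [215.8725 208.7027]] [[201.9615 214.1923]]
```

View pics/k0.png

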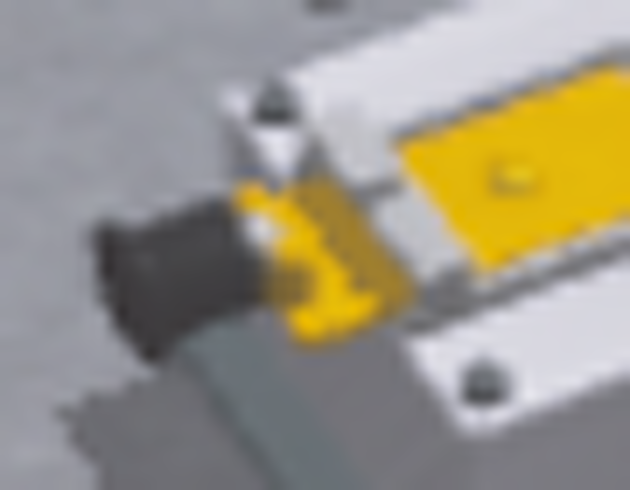

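View pics/k1.png

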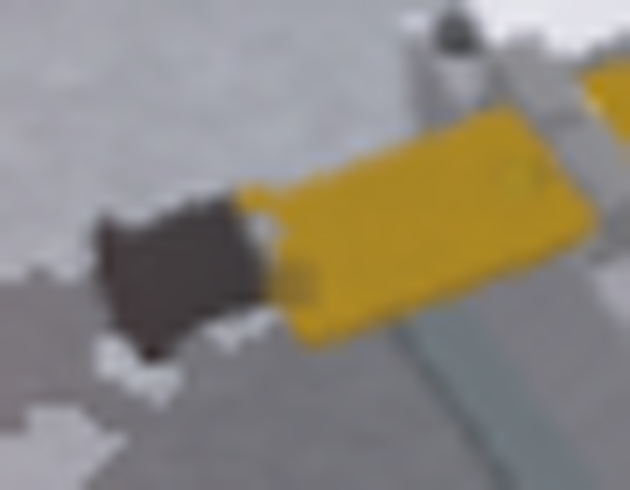

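```bash
python3 - <<'E'
from lib import *
s=ctrl.get_state();print(s['time'],s['position'],s['ft_force'],s['grip_width'])
print(ctrl.close_job())
E
```

```text
13.5 [0.5792 0.0317 0.1075] [-10.6798  -0.8391  28.7198] 0.3173642708623371
the job is handed in; nothing more can be done
None
```

I finished the job and handed it in at 13.5 s, with the gripper still holding the gear pressed home; no verdict was reported.

**Slide:** I pulled it out by the knob until the pull rose to 28 N with no further motion, then let go. In the picture afterwards it was still out. The travel measured about 40 mm, by tool motion and by camera, against the nominal 42 mm. That is past the bump at 38 mm, and I took the hard stop as fully out.

**Gear:** I lifted the steel gear from its stand, turned it about 14.5° to match the slots, and the splines went in with no resistance. I then pushed it down against the spring.
- **Height:** the tool stopped at 107.5 mm, where 107.7 mm is expected with the collar home.
- **Force:** the last 3 mm of commanded push moved it only 0.1 mm while the force rose from 12 to 27 N, so it is seated. It held at about 28 N down.
- **Picture:** the gear's disc lies where it should when home.

**Side load and scene:** about 11 N of sideways load remained on the wrist at the end, with no visible effect. In the last side picture the other items in view looked unmoved; the arm hid part of the white gear and the red bottle.

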